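Lock the slotted disc with its sliding bar

ROBOT

A 6-joint arm with a two-finger parallel gripper is mounted at the origin on the work surface; the furniture and walls round the work are solid. World frame = base frame: x ahead of the robot, y to its left, z up, the work surface at z = 0. Lengths are in m, angles in rad, forces in N, time in s.
With the tool pointing down it reaches from about 0.375 to 0.9 m from the base axis. Payload 3.1 kg.
Tool frame: the origin (TCP) lies midway between the tips of the shut fingers; the grasp point (between the pads) lies 19 mm behind it; x points along the fingers, z is the direction in which the jaws open and shut, and the axes are right-handed (so a half turn about x gives the same grasp; the last joint's range is limited). The gripper opens to 85 mm and grips with 20 to 120 N. Pads are 22 mm wide; open, the fingers measure 114 mm over their backs; the gripper's body (76 mm by 85 mm) begins 54 mm behind the grasp point. The pads swing forward as they close: fully open they stand 13 mm farther back than shut.
Start: joints at [-1.512, 0.527, 1.433, -0, 1.181, -0.178], TCP at [0.147, -0.607, 0.231] pointing down, gripper open.
Joint ranges: [-3.08, 3.08], [-0.75, 2.2], [0.22, 2.44], [-1.43, 4.57], [0, 2.65], [-2.85, 2.85]. Speed limits (rad/s): [2.79, 2.79, 3.14, 3.14, 3.14, 3.14].

INTERFACE

Orientations are given as a unit quaternion [x, y, z, w].
In Python, from station import status, snapshot, camera_params, ticket gives the robot as it stands.
- The arm moves only by the tool arm_command, never from a script. Its argument "series" is a list that holds one entry, the list of rows, each a list of 4 numbers: the shift along the tool's x, y, z in mm, then the turn about the tool's x in rad. A call has 1 to 10 rows; each row shifts and turns the commanded pose from where the row before left it, along the tool's axes as they then stand; what a row does not reach is not made up. A row lasts 1/10 s, in which the tool goes at most 50 mm and 8.59 degrees, less where a joint would pass 70% of its speed; a pose out of reach is approached as far as the arm can. A call is refused whole if a number of a shift passes 50 or a number of a turn 0.15, either way. A call with a gripper value outside its range is refused whole. "jaw" is the opening in per cent of the stroke, from 0 (shut) to 100 (fully open), set as the call begins (left out, the last holds). The fingers move at their own pace and stop on an object; "force" is the grip in N (left out, the last holds). Time passes only in rows, so rows that do not move let the fingers close. It gives the time, the measured TCP pose, the force and the opening at its end, in the units of the state.
- status.sense(): the state, without advancing time (a new reading comes with each control period).
- snapshot(name): name is "scene" or "top" or "wrist"; returns the picture (420x560x3 uint8, red, green, blue); there is no depth.
- camera_params(name): a dict with "fovy" (degrees; the focal length in pixels is half the picture's height over the tangent of half this angle, whatever the lens; pixels are square), "cx", "cy" (the principal point, pixels), "k1" (the pictures are not rectified: a ray, as slopes to the right and down, at radius r is drawn at 1 + k1 r^2 times it, then the intrinsics apply), "extrinsics" (4x4, takes a point from camera to world coordinates); the wrist camera has in their place "mount" (4x4, takes a point from camera to tool coordinates, whose origin is the TCP and whose axes are the tool frame's). Camera axes: x right, y down, z forward; pixel columns grow to the right and rows downward; lengths in m; the calibration is good to about 2 mm. A picture is of the moment at which its call begins: read the wrist's pose just before it. camera_params takes no time and is no camera call.
- ticket.sign_off(): hands the job in, once; it reports no verdict.
The state is a dict: "t": time; "q": joint angles; "qd": joint speeds; "tau": joint torques, N m; "tcp_pos": TCP position; "tool_rot": TCP orientation; "force": force on the tool from outside, world axes, zero at the start; "ft_torque": the same for the moment, N m; "finger_gap": opening from 0.0 (shut) to 1.0 (fully open).
Only numpy, scipy, OpenCV 4.12 (cv2) and the standard library are available. Lean on these libraries where they do the work, as an engineer would, in place of code of your own. Each camera call takes 0.05 s, during which the arm holds its last target. There are 200 camera calls.

TASK

Lock the little indexing fixture on the bench: with closed fingertips push the upright pin round until the slot in the disc lines up with the bar, then push the bar by its knob along its channel, right through the slot, until its nose stops fully home in the keeper on the far side. Only push with the fingers: do not lift the bar or pull it out of its channel, and leave the loose wedges, the roll of tape and the sanding block where they are.

Things in the scene. Friction and masses are not known exactly. Their poses are not given: they have to be found in the camera images.
- lock_board: The fixture: a plywood board 280 x 120 x 16 mm, fixed to the bench, carrying channel, disc and keeper. Origin on the bench top under the disc's vertical axis; its x axis is the direction in which the bar is pushed (away from the robot), y to the left, z up. The board reaches from x = -195 to +85 mm and y = -60 to +60 mm.
- channel_mouth (a point): Middle of the channel's end next to the disc, at x = -45 mm of the fixture, 31 mm above the bench. The channel is dark steel, 30 mm wide, runs along x from -190 to -45 mm, floor 25 mm and top 43.5 mm above the bench, with lips that keep the bar down and a slit between them for the knob's stem.
- keeper_mouth (a point): Middle of the opening of the keeper, at x = +46 mm of the fixture, 31 mm above the bench. The keeper is a dark steel block 22 x 31 mm, top 44 mm above the bench, open towards the disc; the bar's nose stops against its end wall at x = +56 mm.
- slot_disc (a joint): Turn of the slotted steel disc about its vertical axis, rad, growing anticlockwise from above, range -0.4 to 3.54. At 0 and again at 3.14 the slot lines up with the bar: either will do. Starts between 0.5 and 2.64, stays where it is left, turns at about 2 to 3 N on the pin. If within about 0.1 rad, the bar's tapered nose finds the slot and straightens the disc; otherwise the disc stops the bar.
- turning_pin (a point): Centre of the top of the upright steel turning pin on the disc: 12 mm across, free from 45 to 95 mm above the bench, 30 mm from the disc's axis. It stands at the fixture's +y side of the axis at joint 0, -x side at 1.57, -y side at 3.14. The disc is 80 mm across, its top 42 mm above the bench; the slot, 18 mm wide, runs right across through its centre, square to the line from axis to pin.
- lock_bar: The loose steel locking bar, 130 x 12 x 12 mm, about 0.2 kg, in the channel with 1.5 mm play each side. Origin on its underside below the knob, x axis towards the nose; the nose tip is 117 mm ahead, the tail 13 mm behind. At the start the nose is 8 to 25 mm short of the disc; it travels about 104 to 121 mm until it stops. It slides at about 1 to 2 N.
- bar_knob (a point): Centre of the dark knob on the bar: 20 mm across, 22 mm high, upright on a 7 mm stem; 76 mm above the bench (knob from z = 65 to 87 mm). When the bar is home the knob's axis stands at x = -61 mm of the fixture, still clear of the disc.
- bar_nose (a point): Centre of the nose tip of the bar (tapered over the last 20 mm to 5 mm width), 31 mm above the bench; at x = +56 mm of the fixture when fully home.
- wedge_2: Loose wooden wedge, 31 x 82 x 18 mm, lying on the board to the left (+y) of the channel. Leave alone. Origin at the centre of its underside.
- wedge_3: Loose wooden wedge, 37 x 83 x 18 mm, lying on the board to the right (-y) of the channel. Leave alone. Origin at the centre of its underside.
- masking_tape: Loose roll of tape, 92 mm across, 24 mm high, lying on the 76 mm high plywood case to the right of the fixture. Leave alone. Origin at the centre of its underside.
- sanding_block: Loose sanding block, 81 x 119 x 30 mm, on the bench on the robot's side of the fixture. Leave alone. Origin at the centre of its underside.

How it is judged:
On the way, in this order (a step that is already met when the one before it is completed fails the run):
1. the slot is lined up with the bar (within 0.2 rad) while the bar is still out of the disc ((value of joint slot_disc between -0.2 and 0.2 rad or value of joint slot_disc between 2.9416 and 3.3416 rad) and x of bar_nose in the frame of lock_board below -0.03 m), for 0.1 s.
2. the bar is through the slot and home in the keeper (x of bar_nose in the frame of lock_board above 0.05 m and y of bar_nose in the frame of lock_board between -0.006 and 0.006 m and z of bar_nose in the frame of lock_board between 0.022 and 0.042 m), for 0.2 s.
At the end, for the whole second after the job is handed in: The disc's slot is in line with the bar (joint within 0.12 rad of 0 or 3.14) and the bar lies through it at rest, its nose inside the keeper within 6 mm of the end wall and not lifted (all of step 2 and (value of joint slot_disc between -0.12 and 0.12 rad or value of joint slot_disc between 3.0216 and 3.2616 rad) and linear speed of lock_bar below 0.02 m/s); the robot touches nothing.
It fails at once if the bar is lifted more than 12 mm, tipped or pulled out of its channel (z of lock_bar in the frame of lock_board above 0.037 m or angle between lock_bar's own z axis and vertical above 0.25 rad or x of lock_bar in the frame of lock_board below -0.215 m).
It fails at once if a wedge, the roll of tape or the sanding block is moved more than 25 mm (distance of any of wedge_2, wedge_3, masking_tape, sanding_block from where it was at the start of the episode above 0.025 m).
It also fails if it takes over 58 s, if anything falls off the work surface, if the arm or the gripper's body presses on something with over 40 N, if the wrist force passes 120 N, or if a joint passes its speed limit or range.

## Working session

There is one attempt and no reset: what is moved stays moved. The work goes in short steps, Python scripts to look and compute and a tool call to move; the robot and the scene stay as the last step left them, time stands still between calls to the robot, and variables do not carry over. Pictures are saved under pics/ and viewed, about 8 in all and at most 12, crops included, and the job is handed in when it is done.

Besides the shell and the picture viewer there is one more tool, called after "Emit:" as name(argument=value, ...) on one line, values as JSON. arm_command: Moves the arm, as the interface text tells. Its arguments: {"type":"object","properties":{"series":{"type":"array"},"jaw":{"type":"number"},"force":{"type":"number"}},"required":["series"]}

```bash
mkdir -p pics; ls
python3 - <<'E'
from station import status, snapshot, camera_params
import cv2
print(status.sense())
for n in ["scene","top","wrist"]:
    print(n,camera_params(n))
for n in ["scene","top"]:
    cv2.imwrite(f"pics/{n}0.png",snapshot(n)[:,:,::-1])
E
```

```text
pics
{'t': 0.0, 'q': array([-1.51150915e+00,  5.28484483e-01,  1.43391006e+00, -1.56050964e-05,
        1.18136661e+00, -1.78492826e-01]), 'qd': array([ 2.40952146e-05, -9.58466067e-04,  1.74018312e-03,  3.20527599e-03,
       -2.01219373e-03,  9.80206527e-04]), 'tau': array([-4.95592085e-04, -4.42344153e+01, -1.78025633e+01, -2.26052193e-04,
        8.37506843e-03,  2.94489233e-06]), 'tcp_pos': array([ 0.14720193, -0.60668516,  0.23031988]), 'tool_rot': array([ 0.43773355,  0.55628917, -0.43659342,  0.5552638 ]), 'force': array([-0.73409561,  0.26197902, -0.77924663]), 'ft_torque': array([ 0.00418512,  0.02152572, -0.02533209]), 'finger_gap': 1.0011933948573948}
scene {'fovy': 56.238992595687115, 'cx': 272.3563833788584, 'cy': 213.24124123876786, 'k1': -0.07274020200593002, 'extrinsics': array([[-0.70691064, -0.445857  ,  0.54908003,  0.02408882],
       [-0.70728312,  0.451398  , -0.54405002,  0.6264882 ],
       [-0.00528512, -0.77294979, -0.63444519,  0.63380308],
       [ 0.        ,  0.        ,  0.        ,  1.        ]])}
top {'fovy': 56.11706424266876, 'cx': 273.7702605814066, 'cy': 210.86858544883205, 'k1': -0.03316867644555244, 'extrinsics': array([[ 0.02051193, -0.9967275 ,  0.07818923,  0.39405742],
       [-0.99970594, -0.02145913, -0.01129315,  0.17946783],
       [ 0.01293406, -0.07793459, -0.99687457,  0.94784598],
       [ 0.        ,  0.        ,  0.        ,  1.        ]])}
wrist {'fovy': 69.89407867249481, 'cx': 277.7825820329027, 'cy': 211.68954070820962, 'k1': -0.060757028973299376, 'mount': array([[ 4.37639755e-04, -2.59491811e-01,  9.65745209e-01,
        -1.42850451e-01],
       [ 1.30037603e-05, -9.65745300e-01, -2.59491841e-01,
         6.43186923e-02],
       [ 9.99999904e-01,  1.26122265e-04, -4.19274167e-04,
        -1.23587823e-03],
       [ 0.00000000e+00,  0.00000000e+00,  0.00000000e+00,
         1.00000000e+00]])}
```

View pics/top0.png

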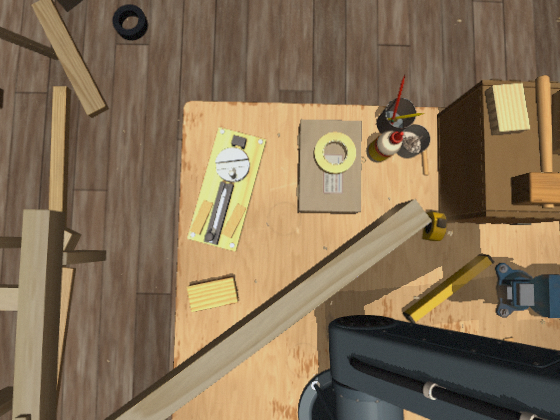

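View pics/scene0.png

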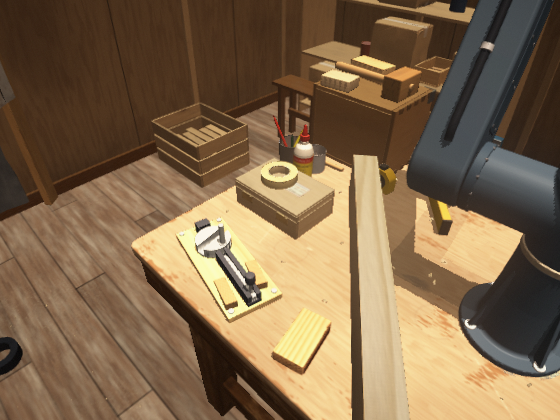

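The top view shows the fixture with the disc at about (232,163), the knob end of the bar at about (213,238), and a beam end at (418,208). The scene view shows the disc at (213,240), the knob at (250,279), and the beam end at (365,157). I'll enlarge both.

```bash
python3 - <<'E'
import cv2,numpy as np
a=cv2.imread('pics/top0.png')[120:260,175:275]
b=cv2.imread('pics/scene0.png')[205:325,165:290]
a=cv2.resize(a,None,fx=4,fy=4,interpolation=cv2.INTER_CUBIC);b=cv2.resize(b,None,fx=3.2,fy=3.2,interpolation=cv2.INTER_CUBIC)
c=np.zeros((600,800,3),np.uint8);c[:a.shape[0],:400]=a;c[:b.shape[0],400:400+b.shape[1]]=b
cv2.imwrite('pics/z0.png',c)
E
cat > h.py <<'E'
import numpy as np,cv2
from station import status,snapshot,camera_params
from scipy.spatial.transform import Rotation as R
def K(n):
    p=camera_params(n);f=210/np.tan(np.radians(p['fovy']/2));return p,np.array([[f,0,p['cx']],[0,f,p['cy']],[0,0,1]]),np.array([p['k1'],0,0,0,0.])
def ext(n,s=None):
    p=camera_params(n)
    if n!='wrist':return p['extrinsics']
    s=s or status.sense();T=np.eye(4);T[:3,:3]=R.from_quat(s['tool_rot']).as_matrix();T[:3,3]=s['tcp_pos'];return T@p['mount']
def ray(n,uv,E=None):
    p,k,d=K(n);E=ext(n) if E is None else E
    x=cv2.undistortPoints(np.array([[uv]],float),k,d)[0,0]
    return E[:3,3],E[:3,:3]@np.array([x[0],x[1],1])
def onz(n,uv,z,E=None):
    o,d=ray(n,uv,E);return o+d*(z-o[2])/d[2]
def tri(a,b):
    (o,d),(p,e)=a,b;t=np.linalg.lstsq(np.c_[d,-e],p-o,rcond=None)[0];A=o+d*t[0];B=p+e*t[1];return (A+B)/2,np.linalg.norm(A-B)
def proj(n,X,E=None):
    p,k,d=K(n);E=ext(n) if E is None else E;W=np.linalg.inv(E)
    return cv2.projectPoints(np.array(X,float).reshape(-1,3),cv2.Rodrigues(W[:3,:3])[0],W[:3,3],k,d)[0][:,0]
E
python3 -c "
from h import *
print(tri(ray('top',(418,204)),ray('scene',(366,157))))
print('beam edge top', ray('top',(418,204)))
"
```

```text
(array([ 0.47444678, -0.14625173,  0.10894098]), np.float64(0.017246002129769795))
beam edge top (array([0.39405742, 0.17946783, 0.94784598]), array([ 0.10318742, -0.37854531, -0.99075342]))
```

View pics/z0.png

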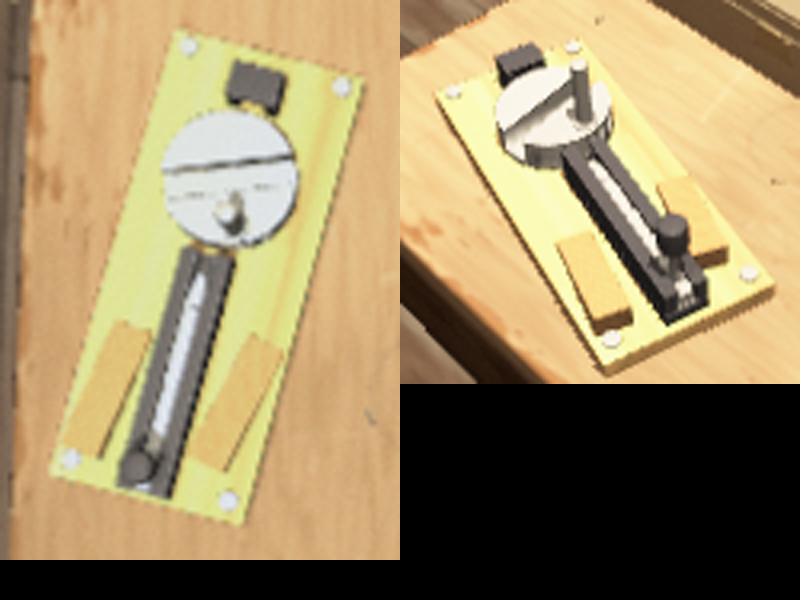

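The zoom gives the board corners at (180,30), (363,77), (243,523) and (50,472). The pin's top is at about (230,200) in the top panel and (579,64) in the scene panel. The knob's top is at (141,462). I'll compute poses from these, plus the beam height.

Run:
```python
from h import *
f=lambda u,v:((u+.5)/4+175-.5,(v+.5)/4+120-.5)
g=lambda u,v:((u-400+.5)/3.2+165-.5,(v+.5)/3.2+205-.5)
# fit board pose on corners at z=.016
img=[(180,30),(363,77),(243,523),(50,472)]
loc=np.array([(85,60),(85,-60),(-195,-60),(-195,60)])/1000
W=np.array([onz('top',f(*p),.016)[:2] for p in img])
lc=loc-loc.mean(0);wc=W-W.mean(0)
th=np.arctan2((lc[:,0]*wc[:,1]-lc[:,1]*wc[:,0]).sum(),(lc*wc).sum())
c,s=np.cos(th),np.sin(th);Rm=np.array([[c,-s],[s,c]])
o=W.mean(0)-Rm@loc.mean(0)
print('origin',o,'yaw',th,np.degrees(th));print('resid',W-(loc@Rm.T+o))
print('disc centre from image',onz('top',f(230,178),.042))
img2=[(440,88),(575,38),(775,290),(603,375)]
loc2=[(85,60),(85,-60),(-195,-60),(-195,60)]
for p in [(439,93),(775,290),(605,366)]: 
    X=onz('scene',g(*p),.016); print('scene corner',X,(X[:2]-o)@Rm)
kn=onz('top',f(141,460),.087);print('knob',kn,(kn[:2]-o)@Rm)
kn=onz('scene',g(674,233),.076);print('knob s',kn,(kn[:2]-o)@Rm)
pt=onz('top',f(231,202),.095);print('pin?',pt,(pt[:2]-o)@Rm)
pt=onz('scene',g(579,63),.095);print('pin s',pt,(pt[:2]-o)@Rm)
np.savez('b.npz',o=o,th=th)
# beam
for e in ([(355,157),(353,415)],[(378,157),(408,415)]):
    o1,d1=ray('scene',e[0]);_,d2=ray('scene',e[1]);n=np.cross(d1,d2)
    for t in ([(410,201),(250,307),(120,407)],[(428,220),(300,300),(180,410)]):
        for uv in t:
            p,d=ray('top',uv);print(uv,p+d*(n@(o1-p))/(n@d))
```

```text
origin [0.57319255 0.26825213] yaw -0.24142783991927957 -13.832796284334778
resid [[-0.00304415 -0.00245476]
 [-0.0007402   0.00303226]
 [ 0.00248705  0.00070448]
 [ 0.0012973  -0.00128198]]
disc centre from image [0.57209116 0.26832816 0.042     ]
scene corner [0.66456668 0.30756823 0.016     ] [0.07932401 0.06002242]
scene corner [0.36428447 0.26452501 0.016     ] [-0.20195812 -0.05356672]
scene corner [0.39575603 0.37538379 0.016     ] [-0.19790446  0.06160141]
knob [0.40666413 0.30786754 0.087     ] [-0.17117031 -0.0013487 ]
knob s [0.40231993 0.31098669 0.076     ] [-0.17613428  0.00064134]
pin? [0.54839069 0.26218993 0.095     ] [-0.02263313 -0.01181625]
pin s [0.54159824 0.2665332  0.095     ] [-0.03026701 -0.00922294]
(410, 201) [0.38847411 0.19756789 0.99794532]
(250, 307) [0.39650229 0.17882419 0.96275156]
(120, 407) [0.35778353 0.210755   0.86060656]
(428, 220) [0.39432829 0.1777269  0.94357669]
(300, 300) [0.39310601 0.17892932 0.94125632]
(180, 410) [0.39287945 0.18005754 0.9450361 ]
(410, 201) [0.43861966 0.03500515 0.5479864 ]
(250, 307) [0.33725331 0.19442211 0.60153033]
(120, 407) [0.23883977 0.31334707 0.57454444]
(428, 220) [ 0.44086471 -0.12137446  0.210089  ]
(300, 300) [0.3166027  0.13562794 0.41137713]
(180, 410) [0.00910101 0.37218468 0.02958868]
```

Run:
```python
from h import *
for a,b in [((412,200),(355,157)),((430,219),(378,157)),((412,200),(378,157)),((430,219),(355,157)),((428,206),(378,157))]:
    print(a,b,tri(ray('top',a),ray('scene',b)))
a=cv2.imread('pics/top0.png')[180:420,100:460];b=cv2.imread('pics/scene0.png')[130:420,300:450]
c=np.zeros((580,800,3),np.uint8)
a=cv2.resize(a,None,fx=1.35,fy=1.35,interpolation=2);b=cv2.resize(b,None,fx=2,fy=2,interpolation=2)
c[:a.shape[0],:a.shape[1]]=a;c[:580,490:790]=b;cv2.imwrite('pics/z1.png',c)
cv2.imwrite('pics/w0.png',snapshot('wrist')[:,:,::-1])
```

```text
(412, 200) (355, 157) (array([ 0.48808004, -0.1285449 ,  0.11073111]), np.float64(0.003860575192387933))
(430, 219) (378, 157) (array([ 0.44663413, -0.16804519,  0.11147417]), np.float64(0.0067402932682892385))
(412, 200) (378, 157) (array([ 0.4630221 , -0.14122283,  0.11794149]), np.float64(0.06094039678538747))
(430, 219) (355, 157) (array([ 0.46829847, -0.14714349,  0.11462274]), np.float64(0.05072798696839801))
(428, 206) (378, 157) (array([ 0.46507538, -0.17583608,  0.10040559]), np.float64(0.03234974962869094))
```

View pics/z1.png

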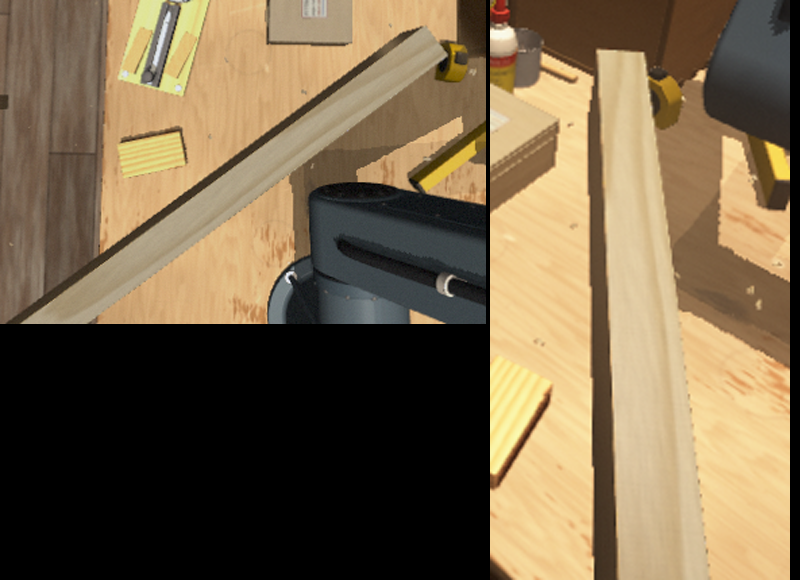

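The beam's end top is at about (0.47,-0.15,0.11), and it rises towards +y. Next I'll triangulate the cabinet, its mallet and the bottle for a safe transit, and compute the tool axes.

Run:
```python
from h import *
T=lambda a,b:print(a,b,tri(ray('top',a),ray('scene',b)))
T((537,188),(403,83));T((508,108),(340,80));T((508,108),(373,66));T((398,136),(305,128));T((404,78),(277,118))
s=status.sense();print(R.from_quat(s['tool_rot']).as_matrix().round(3))
b=np.load('b.npz');th=float(b['th']);c,s_=np.cos(th),np.sin(th);Rm=np.array([[c,-s_],[s_,c]])
for l in [(-.0285,-.0095),(-.174,0),(-.1,0)]: print(l,Rm@np.array(l)+b['o'])
```

```text
(537, 188) (403, 83) (array([ 0.49428203, -0.3115685 ,  0.25363739]), np.float64(0.015619362909278794))
(508, 108) (340, 80) (array([ 0.65743843, -0.27262578,  0.22851992]), np.float64(3.916774406444634e-05))
(508, 108) (373, 66) (array([ 0.59841781, -0.25612494,  0.28999594]), np.float64(0.08542645778391852))
(398, 136) (305, 128) (array([ 0.61477422, -0.07974872,  0.16419448]), np.float64(0.0009763960108246407))
(404, 78) (277, 118) (array([ 0.74565008, -0.10458948,  0.13984592]), np.float64(0.007102808692002383))
[[-0.     0.972  0.236]
 [ 0.002  0.236 -0.972]
 [-1.     0.    -0.002]]
(-0.0285, -0.0095) [0.54324777 0.2658417 ]
(-0.174, 0) [0.40423897 0.30985367]
(-0.1, 0) [0.47609279 0.29216106]
```

View pics/w0.png

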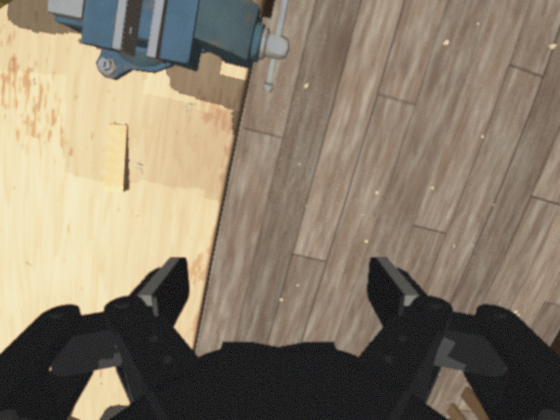

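Emit:
arm_command(series=[[[-20,0,0,0],[-40,0,0,0],[-40,0,0,0],[-40,0,0,0],[-30,10,0,0],[0,30,-10,0],[0,40,-15,0],[0,40,-15,0],[0,40,-15,0],[0,40,-15,0]]], jaw=0, force=60)

```text
t: 1.15
tcp_pos: [0.3262, -0.4909, 0.401]
tool_rot: [0.437, 0.556, -0.437, 0.555]
force: [0.0, 0.0, -0.2]
finger_gap: 0.001
```

Emit:
arm_command(series=[[[0,40,-15,0],[0,40,-15,0],[0,40,-20,0],[0,38,-25,0],[0,30,-35,0],[0,30,-40,0],[0,30,-40,0],[0,28,-40,0],[0,26,-40,0],[0,26,-40,0]]])

```text
t: 2.15
tcp_pos: [0.5711, -0.1116, 0.401]
tool_rot: [0.437, 0.556, -0.437, 0.556]
force: [0.4, -0.4, -0.1]
finger_gap: -0.0
```

Emit:
arm_command(series=[[[0,10,-40,0],[0,8,-42,0],[0,8,-42,0],[0,0,-42,0],[0,0,-42,0],[0,0,-42,0],[0,0,-42,0],[0,0,-42,0],[0,0,-40,0],[0,0,-32,0]]])

```text
t: 3.15
tcp_pos: [0.4993, 0.2891, 0.401]
tool_rot: [0.437, 0.556, -0.437, 0.556]
force: [0.2, -1.3, -1.0]
finger_gap: 0.002
```

Emit:
arm_command(series=[[[15,0,0,0],[30,0,0,-0.1],[35,0,0,-0.1],[35,0,0,-0.1],[25,0,0,-0.1],[10,0,0,-0.07],[0,0,0,0],[0,0,0,0]]])

```text
t: 3.95
tcp_pos: [0.5007, 0.287, 0.2514]
tool_rot: [0.296, 0.642, -0.296, 0.642]
force: [-0.8, 0.4, 0.5]
finger_gap: 0.002
```

Run:
```python
from h import *
s=status.sense();print(s['tcp_pos'],s['q'].round(2),s['force'])
M=R.from_quat(s['tool_rot']).as_matrix();print(M.round(3))
im=snapshot('wrist')[:,:,::-1].copy();cv2.imwrite('pics/w1.png',im);np.save('E1.npy',ext('wrist',s))
cv2.imwrite('pics/w1b.png',cv2.resize(im,(800,600),interpolation=cv2.INTER_CUBIC))
```

```text
[0.50072358 0.28704997 0.25143309] [0.33 0.44 1.53 0.   1.17 1.19] [-0.81456901  0.40097411  0.53580709]
[[ 0.     0.761  0.649]
 [ 0.     0.649 -0.761]
 [-1.     0.    -0.   ]]
```

View pics/w1b.png

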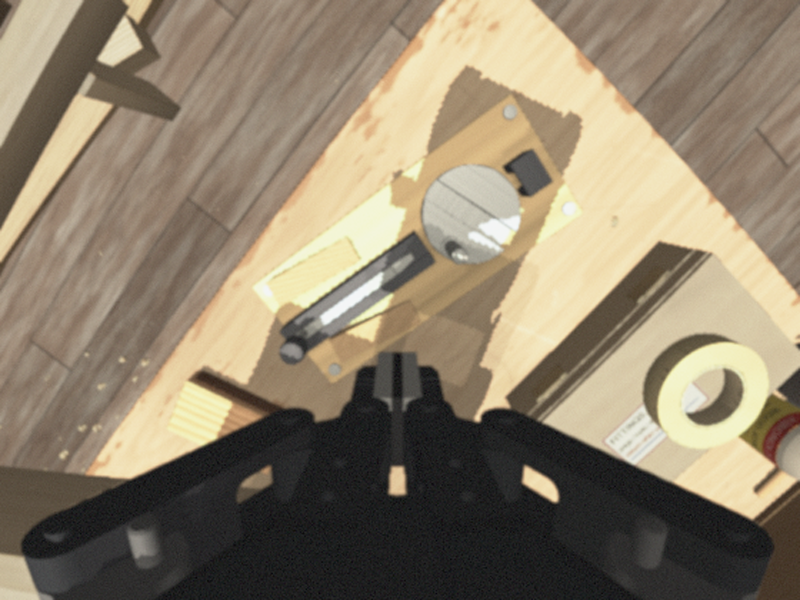

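This wrist view shows board corners at (512,93), (582,212), (333,382) and (254,288), the disc centre at (471,214), the pin at about (457,250) and the knob at (292,350), all in zoomed pixels. I'll refit and overlay the model.

```bash
cat > fit.py <<'E'
from h import *
from scipy.optimize import least_squares
k=560/800
z=lambda u,v:((u+.5)*k-.5,(v+.5)*k-.5)
f=lambda u,v:((u+.5)/4+175-.5,(v+.5)/4+120-.5)
g=lambda u,v:((u-400+.5)/3.2+165-.5,(v+.5)/3.2+205-.5)
E1=np.load('E1.npy')
C=[(.085,.06,.016),(.085,-.06,.016),(-.195,-.06,.016),(-.195,.06,.016)]
obs={'wrist':[(C[0],z(512,93)),(C[1],z(582,212)),(C[2],z(333,382)),(C[3],z(254,288)),((0,0,.042),z(471,214))],
'top':[(C[0],f(180,30)),(C[1],f(363,77)),(C[2],f(243,523)),(C[3],f(50,472)),((0,0,.042),f(230,178))],
'scene':[(C[0],g(437,93)),(C[2],g(775,290)),(C[3],g(605,366))]}
def W(p,X):
    c,s=np.cos(p[2]),np.sin(p[2]);X=np.atleast_2d(X);return np.c_[p[0]+c*X[:,0]-s*X[:,1],p[1]+s*X[:,0]+c*X[:,1],X[:,2]]
def res(p,cams):
    r=[]
    for n in cams:
        o=obs[n];u=proj(n,W(p,[a for a,_ in o]),E1 if n=='wrist' else None)-np.array([b for _,b in o]);r.append(u*(1 if n!='wrist' else 1.))
    return np.vstack(r).ravel()
if __name__=='__main__':
    for cams in (['wrist'],['top'],['scene'],['wrist','top','scene']):
        s=least_squares(res,[.573,.268,-.24],args=(cams,),x_scale=[.1,.1,1]);print(cams,s.x.round(4),res(s.x,cams).round(1))
    p=least_squares(res,[.573,.268,-.24],args=(['wrist'],)).x; np.save('p.npy',s.x)
    Lo=lambda X,p:(np.array([[np.cos(p[2]),np.sin(p[2])],[-np.sin(p[2]),np.cos(p[2])]])@(X[:2]-p[:2])).round(4)
    print('knob w',Lo(onz('wrist',z(292,350),.082,E1),p))
    print('pin top',Lo(onz('wrist',z(463,258),.095,E1),p),Lo(onz('wrist',z(453,245),.095,E1),p))
    print('slot',[Lo(onz('wrist',z(*q),.042,E1),p) for q in ((440,181),(510,243))])
    im=cv2.imread('pics/w1.png');S=3;x0,y0=170,50;cr=cv2.resize(im[50:280,170:430],None,fx=S,fy=S,interpolation=2)
    def dr(X,c):
        u=(proj('wrist',W(p,X),E1)-[x0,y0]+.5)*S-.5;cv2.polylines(cr,[np.int32(u.round()).reshape(-1,1,2)],False,c,1)
    dr(C+C[:1],(0,0,255));t=np.linspace(0,6.3,40);dr(np.c_[.04*np.cos(t),.04*np.sin(t),0*t+.042],(0,255,0))
    for th,c in ((1.8,(255,0,0)),(2.0,(255,0,255))):
        a=-.03*np.sin(th);b=.03*np.cos(th);dr([(a,b,.045),(a,b,.095)],c)
        dr([(.04*np.cos(th),.04*np.sin(th),.042),(-.04*np.cos(th),-.04*np.sin(th),.042)],c)
    cv2.imwrite('pics/ov.png',cr)
E
python3 fit.py
```

```text
['wrist'] [ 0.5724  0.2711 -0.2364] [-0.4 -1.   1.9 -0.  -0.2  2.1 -1.9 -0.7  0.5  0.4]
['top'] [ 0.5731  0.2683 -0.2415] [-1.  -1.2  1.3 -0.2  0.3  1.1 -0.6  0.6  0.  -0.4]
['scene'] [ 0.5689  0.2711 -0.2522] [ 0.1 -0.2  0.7 -1.  -0.8  1. ]
['wrist', 'top', 'scene'] [ 0.5723  0.2706 -0.2395] [ 0.1 -0.5  2.1  0.6 -0.4  2.1 -1.9 -0.8  0.7  0.7 -2.1 -0.9  0.2  0.
 -0.6  1.4 -1.4  1.  -1.  -0.1 -0.9 -0.7  0.5 -2.9 -0.4 -0.5]
knob w [-0.1747  0.0017]
pin top [-0.0272 -0.0137] [-0.0278 -0.0019]
slot [array([-0.0059,  0.0366]), array([ 0.0129, -0.0378])]
```

View pics/ov.png

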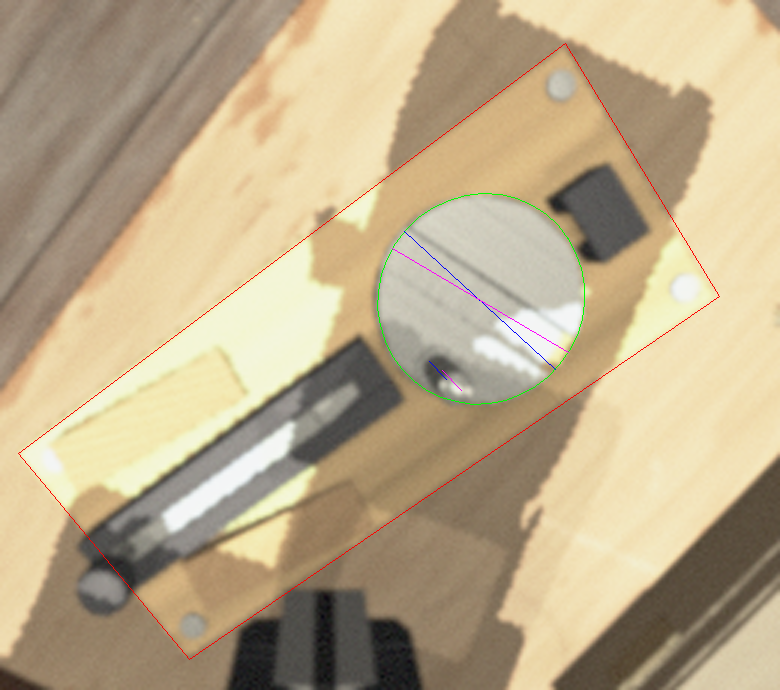

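Emit:
arm_command(series=[[[0,7,10,0],[0,7,10,0],[15,0,0,0],[30,0,0,0],[35,0,0,0],[35,0,0,0],[35,0,0,0],[25,0,0,0],[12,0,0,0],[6,0,0,0]]])

```text
t: 5.0
tcp_pos: [0.525, 0.2806, 0.0574]
tool_rot: [0.296, 0.642, -0.296, 0.642]
force: [0.4, 0.8, -0.1]
finger_gap: -0.001
```

Emit:
arm_command(series=[[[0,0,3,0],[0,0,3,0],[0,0,3,0],[0,0,3,0],[0,0,3,0],[0,0,3,0]]])

```text
t: 5.6
tcp_pos: [0.5351, 0.2673, 0.0592]
tool_rot: [0.296, 0.643, -0.296, 0.642]
force: [-4.3, 1.4, 0.4]
finger_gap: -0.0
```

```bash
cat > look.py <<'E'
import sys
from h import *
from fit import W
n=sys.argv[1];p=np.load('p.npy')
s=status.sense();c,q=np.cos(p[2]),np.sin(p[2])
d=s['tcp_pos'][:2]-p[:2];print('t',s['t'],'tcp local',(np.array([c*d[0]+q*d[1],-q*d[0]+c*d[1]])*1e3).round(1),s['tcp_pos'],s['force'].round(1))
a=snapshot('top')[120:260,175:275,::-1];b=snapshot('scene')[205:325,165:290,::-1]
a=cv2.resize(a,None,fx=4,fy=4,interpolation=cv2.INTER_CUBIC);b=cv2.resize(b,None,fx=3.2,fy=3.2,interpolation=cv2.INTER_CUBIC)
w=cv2.resize(snapshot('wrist')[40:220,150:450,::-1],(400,216))
o=np.zeros((600,800,3),np.uint8);o[:560,:400]=a;o[:384,400:]=b;o[384:,400:]=w
cv2.imwrite(f'pics/{n}.png',o)
E
python3 look.py l1
```

```text
t 5.6 tcp local [-35.3 -12.1] [0.53506132 0.26725315 0.05915537] [-4.3  1.4  0.4]
```

View pics/l1.png

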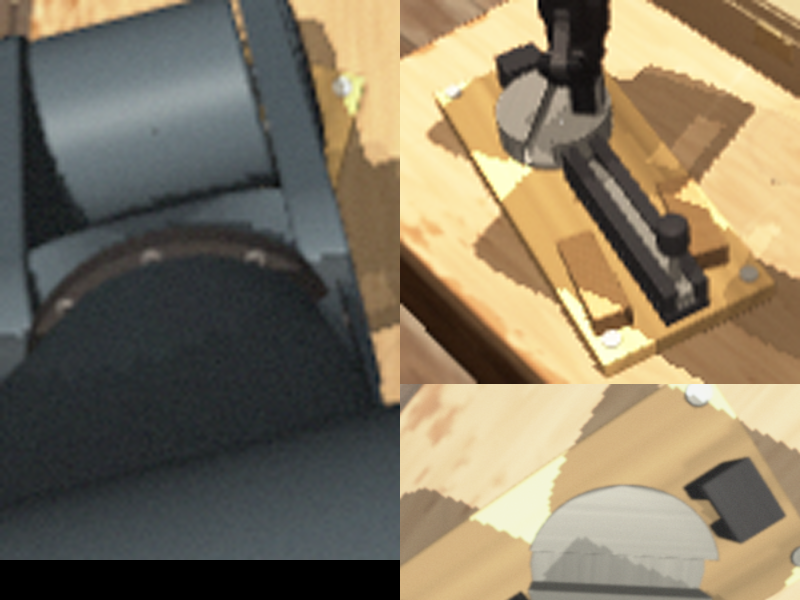

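The tip touches the pin at about 4 N, and the disc is turning. I'll continue.

Emit:
arm_command(series=[[[0,0,3,0],[0,0,3,0],[0,0,3,0],[0,0,3,0],[0,0,3,0],[0,0,3,0],[0,0,2,0],[0,0,0,0]]])

```text
t: 6.55
tcp_pos: [0.5499, 0.2521, 0.0584]
tool_rot: [0.296, 0.642, -0.295, 0.643]
force: [-0.7, 1.9, 0.7]
finger_gap: -0.002
```

```bash
cat > lw.py <<'E'
import sys
from h import *
from fit import W
n=sys.argv[1];p=np.load('p.npy');s=status.sense();c,q=np.cos(p[2]),np.sin(p[2]);d=s['tcp_pos'][:2]-p[:2]
print('t',s['t'],'local',(np.array([c*d[0]+q*d[1],-q*d[0]+c*d[1]])*1e3).round(1),s['tcp_pos'],s['force'].round(1))
E=ext('wrist',s);im=snapshot('wrist')[:,:,::-1]
p_,k,dd=K('wrist')
# rectify disc-top plane z=.042 to fixture frame, x up, y left, 5 px/mm, +-60 mm
S=5;X,Y=np.meshgrid(np.arange(600),np.arange(600))
P=np.c_[(300-Y.ravel())/S/1e3,(300-X.ravel())/S/1e3,0*X.ravel()+.042]
u=proj('wrist',W(p,P),E).astype(np.float32).reshape(600,600,2)
o=cv2.remap(np.ascontiguousarray(im),u[...,0],u[...,1],cv2.INTER_CUBIC)
cv2.circle(o,(300,300),200,(0,255,0),1);cv2.line(o,(300,0),(300,600),(0,0,255),1)
cv2.imwrite(f'pics/{n}.png',o)
E
python3 lw.py r1
```

```text
t 6.55 local [-17.3 -23.3] [0.54990998 0.25209557 0.05842868] [-0.7  1.9  0.7]
```

View pics/r1.png

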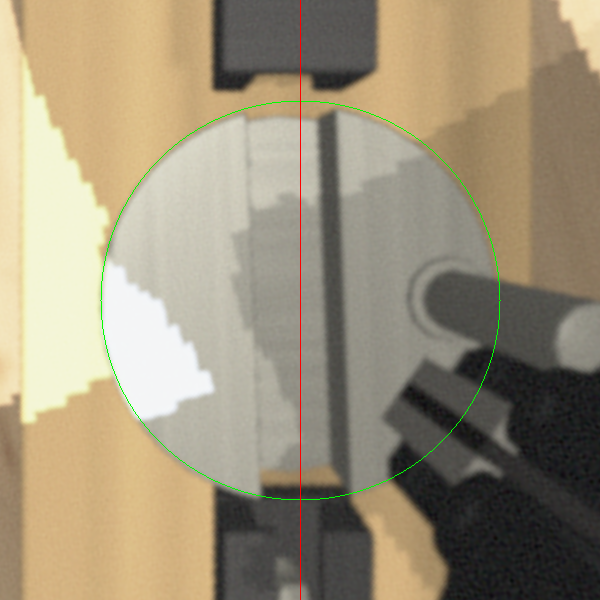

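The rectified view shows the slot edges at (245,118)-(260,495) and (338,110)-(352,495). The slot is about 0.04 rad past in-line (joint about 3.18), so it is aligned. Next I'll back off and go behind the knob.

Emit:
arm_command(series=[[[0,0,-5,0],[0,0,-10,0],[-25,0,0,0],[-30,0,0,0],[0,-15,-25,0],[0,-19,-32,0],[0,-20,-33,0],[0,-19,-32,0],[0,-12,-20,0],[0,-6,-10,0]]])

```text
t: 7.6
tcp_pos: [0.3679, 0.3199, 0.1133]
tool_rot: [0.294, 0.643, -0.296, 0.642]
force: [-1.2, 0.1, 0.4]
finger_gap: 0.001
```

Emit:
arm_command(series=[[[0,0,0,-0.125],[0,0,0,-0.125],[0,0,0,-0.125],[0,0,0,-0.125],[0,0,0,-0.125],[0,0,0,0],[0,0,0,0]]])

```text
t: 8.3
tcp_pos: [0.3716, 0.3198, 0.1133]
tool_rot: [0.085, 0.702, -0.085, 0.702]
force: [0.4, 0.3, -0.2]
finger_gap: 0.001
```

Run:
```python
from h import *
p=np.load('p.npy');s=status.sense();c,q=np.cos(p[2]),np.sin(p[2]);d=s['tcp_pos'][:2]-p[:2]
print(s['t'],s['tcp_pos'],'local',(np.array([c*d[0]+q*d[1],-q*d[0]+c*d[1]])*1e3).round(1),s['force'].round(1))
M=R.from_quat(s['tool_rot']).as_matrix();print('z yaw',np.arctan2(M[1,2],M[0,2]),'fixture',p[2])
im=snapshot('wrist')[:,:,::-1];cv2.imwrite('pics/w2.png',cv2.resize(im,(800,600),interpolation=2));np.save('E2.npy',ext('wrist',s))
```

```text
8.3 [0.37162534 0.31979601 0.11332831] local [-2.066e+02  2.000e-01] [ 0.4  0.3 -0.2]
z yaw -0.24076422406723347 fixture -0.23945177532592055
```

View pics/w2.png

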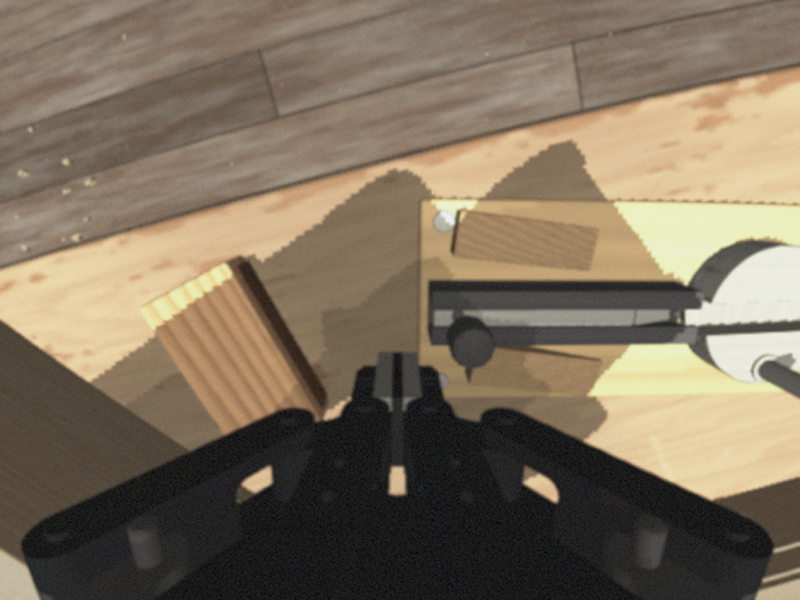

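The knob at (471,340) is straight ahead of the closed fingertips at (398,370), and the slot is in line with the bar. I'll lower and push.

Emit:
arm_command(series=[[[15,0,0,0],[20,0,0,0],[12,0,0,0],[4,0,0,0],[0,0,4,0],[0,0,4,0],[0,0,4,0],[0,0,4,0],[0,0,4,0],[0,0,4,0]]])

```text
t: 9.35
tcp_pos: [0.3947, 0.314, 0.0626]
tool_rot: [0.084, 0.702, -0.084, 0.702]
force: [-1.5, 0.1, 1.5]
finger_gap: -0.003
```

Emit:
arm_command(series=[[[0,0,4,0],[0,0,4,0],[0,0,4,0],[0,0,4,0],[0,0,4,0],[0,0,4,0],[0,0,4,0]]])

```text
t: 10.05
tcp_pos: [0.422, 0.3074, 0.0623]
tool_rot: [0.084, 0.702, -0.084, 0.702]
force: [-1.1, 0.6, 1.1]
finger_gap: -0.002
```

Emit:
arm_command(series=[[[0,0,4,0],[0,0,4,0],[0,0,4,0],[0,0,4,0],[0,0,4,0]]])

```text
t: 10.55
tcp_pos: [0.4414, 0.3027, 0.0623]
tool_rot: [0.084, 0.702, -0.084, 0.702]
force: [-1.3, 0.7, 0.8]
finger_gap: -0.001
```

Emit:
arm_command(series=[[[0,0,4,0],[0,0,4,0],[0,0,4,0],[0,0,4,0],[0,0,4,0]]])

```text
t: 11.05
tcp_pos: [0.4608, 0.298, 0.0623]
tool_rot: [0.084, 0.702, -0.084, 0.702]
force: [-1.0, -0.2, 0.5]
finger_gap: -0.0
```

Emit:
arm_command(series=[[[0,0,4,0],[0,0,4,0],[0,0,4,0],[0,0,4,0],[0,0,4,0]]])

```text
t: 11.55
tcp_pos: [0.4804, 0.2932, 0.0622]
tool_rot: [0.084, 0.702, -0.084, 0.702]
force: [-0.3, 0.3, 0.2]
finger_gap: -0.002
```

Emit:
arm_command(series=[[[0,0,3,0],[0,0,3,0],[0,0,2,0],[0,0,2,0]]])

```text
t: 11.95
tcp_pos: [0.4898, 0.2909, 0.0623]
tool_rot: [0.084, 0.702, -0.084, 0.702]
force: [0.0, 0.1, -0.8]
finger_gap: -0.001
```

Emit:
arm_command(series=[[[0,0,1.5,0],[0,0,1.5,0],[0,0,1,0]]])

```text
t: 12.25
tcp_pos: [0.4919, 0.29, 0.0622]
tool_rot: [0.084, 0.703, -0.084, 0.701]
force: [-5.9, 1.3, 3.4]
finger_gap: 0.001
```

Emit:
arm_command(series=[[[0,0,1,0],[0,0,1,0]]])

```text
t: 12.45
tcp_pos: [0.4919, 0.2896, 0.0622]
tool_rot: [0.084, 0.705, -0.085, 0.7]
force: [-9.2, 2.7, 6.0]
finger_gap: -0.003
```

```bash
python3 look.py l2; python3 lw.py r2
python3 - <<'E'
import cv2,numpy as np
a=cv2.imread('pics/l2.png')[:,400:];b=cv2.resize(cv2.imread('pics/r2.png'),(400,400));o=np.zeros((600,800,3),np.uint8);o[:,:400]=a;o[:400,400:]=b;cv2.imwrite('pics/m2.png',o)
E
```

```text
t 12.45 tcp local [-82.5  -0.6] [0.49193796 0.28960483 0.06221268] [-9.2  2.7  6. ]
t 12.6 local [-82.6  -0.6] [0.49187065 0.28965776 0.06221887] [-7.   1.1  5.2]
```

View pics/m2.png

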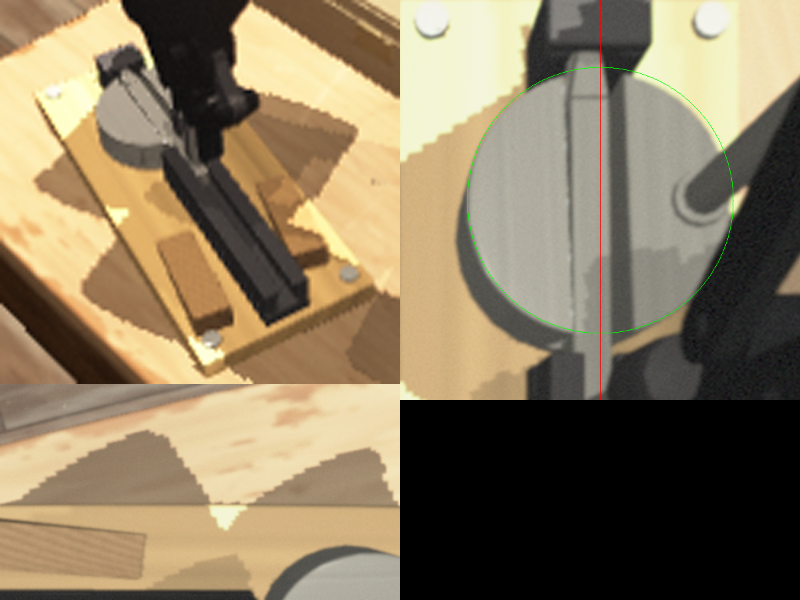

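The bar shows through the slot and into the keeper. Its taper line is at (590,97), which puts the nose at about +54 mm. The arm met a firm stop at 9 N. I'll press slightly harder to confirm, then back off.

Emit:
arm_command(series=[[[0,0,1,0],[0,0,1,0],[0,0,1,0],[0,0,0,0],[0,0,0,0]]])

```text
t: 13.15
tcp_pos: [0.4918, 0.289, 0.0621]
tool_rot: [0.083, 0.706, -0.085, 0.698]
force: [-12.1, 4.0, 9.1]
finger_gap: 0.001
```

Emit:
arm_command(series=[[[0,0,-5,0],[0,0,-8,0],[0,0,-12,0],[0,0,-10,0],[-15,0,0,0],[-30,0,0,0],[-40,0,0,0],[-35,0,0,0],[0,0,0,0],[0,0,0,0]]])

```text
t: 14.15
tcp_pos: [0.4644, 0.2973, 0.183]
tool_rot: [0.084, 0.701, -0.084, 0.703]
force: [0.2, 0.1, -1.1]
finger_gap: -0.0
```

```bash
python3 lw.py r3
python3 - <<'E'
from h import *
im=cv2.resize(snapshot('wrist')[:,:,::-1],(0,0),fx=.7,fy=.7);b=cv2.imread('pics/r3.png')[:,100:500]
o=np.zeros((600,800,3),np.uint8);o[:im.shape[0],:392]=im;o[:,400:]=b;cv2.imwrite('pics/m3.png',o)
E
```

```text
t 14.15 local [-111.1    0.3] [0.46437757 0.29732643 0.18304627] [ 0.2  0.1 -1.1]
```

View pics/m3.png

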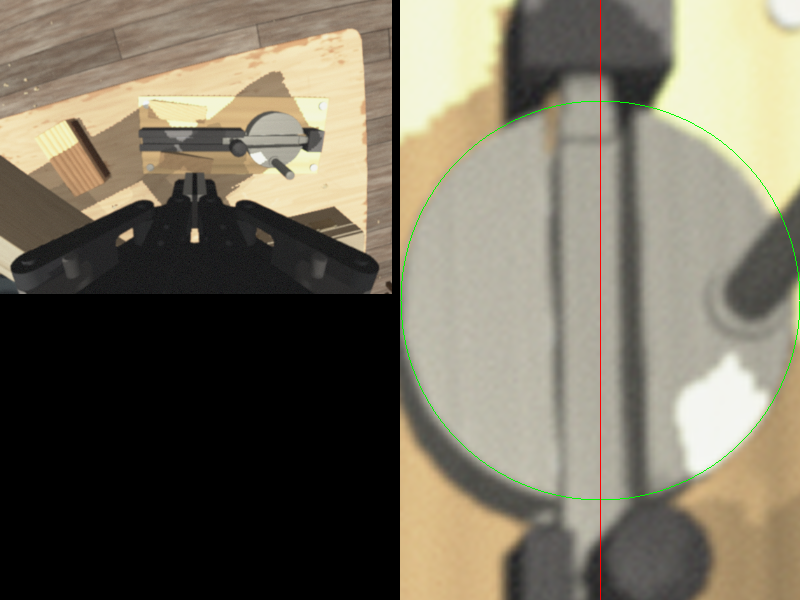

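```bash
python3 -c "
from station import ticket,status
print(ticket.sign_off());print(status.sense()['t'])"
```

```text
the job is handed in; nothing more can be done
None
the job is handed in; nothing more can be done
```

The fixture is locked and the job was handed in at about 14 s of the 58 s allowed. `ticket.sign_off()` gave no verdict, so the checks below are my own.

**Disc:** I turned it with closed fingertips on the pin from about 2.0 rad to about 3.18 rad. The rectified wrist picture put the slot within about 0.04 rad of the bar. After the bar went through, it was within about 0.02 rad.

**Bar:** I pushed it by the knob at 1 to 2 N until it met a firm stop, and it did not move further at about 12 N. In the last picture the knob's axis is at x ≈ -61 mm, which is the home position. The nose is at about +54.5 to 55.5 mm (home is +56), good to about 2 mm.

**Clearance and loose parts:** The arm was lifted clear before hand-in, with no contact force. The wedges and sanding block look unmoved, and I did not touch them. The tape lay outside the last close-up and was not re-checked, but the arm did not come near it.

**One disagreement:** The stop came about 5 mm earlier in tool position than I had worked out. I put this down to the fingers being thicker at knob height than I assumed. The knob and nose positions in the picture both agree with the bar being fully home.

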